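# Lay the soldering block flat and set it against the tray stop

### The job

The pale soldering block is standing on its end in the steel tray. First push it over so that it falls towards the tray's tall stop and lies flat on the tray, then push it along until its leading end rests squarely against the stop. Only push it with the fingers, never pick it up, and leave the other things on the bench undisturbed.

Things in the scene. Friction and masses are not known exactly. Their poses are not given: they have to be found in the camera images.
- tray: Shallow fixed dark steel tray, its place and angle vary. Origin: on the bench under the middle of its inner floor; x along its length towards the tall stop, z up. Inner floor 240 (x -120 to 120) by 200 (y -100 to 100), 6 above the bench. Rim 6 thick, 14 high above the bench on three sides; the stop at the +x end is 10 thick, 212 wide, 38 high above the bench, inner face at x = 120. (mm)
- stop_face (a point): Middle of the inner face of the tray's tall stop, 20 above the bench; tray axes (x points into the stop). (mm)
- block: Loose pale soldering block, 28 x 60 x 100, 0.13 to 0.25 kg. Starts standing on its 28 x 60 end on the tray floor, centred at tray x -60 to -35, y -10 to 10, its broad faces looking along the tray within 0.2 rad. Origin: centre of the end it stands on. x (28) points to the stop, y across (60), z along its 100 length, up. Tipped as wanted, its x points down and z to the stop. (mm)
- block_centre (a point): Centre of the soldering block: 56 above the bench when standing, 20 when lying flat on the tray. Block axes. (mm)
- block_top (a point): Centre of the block's 28 x 60 end that is uppermost at the start; becomes the leading end, towards the stop, when the block has been tipped. Block axes. (mm)
- block_foot (a point): Centre of the block's 28 x 60 end that it stands on at the start; becomes the trailing end when tipped. Block axes. (mm)
- flux_jar: Small closed jar, diameter 32, 45 high, standing on the tray floor in one of the two corners away from the stop, 72 to 80 from the tray's long middle line and 85 to 97 on the near side of its middle. Leave alone; sizes in mm. Origin: centre of its underside.
- pot: Small white ceramic cup, diameter 34, 30 high, standing on the tray floor in the other corner away from the stop, at the same distances. Leave alone; sizes in mm. Origin: centre of its underside.
- bench_block: Steel bench block, 60 x 60 x 22 high, on the bench beside the tray. Leave alone; sizes in mm. Origin: centre of its underside.
- doming_block: Brass doming cube of 45, on the bench beside the tray. Leave alone; sizes in mm. Origin: centre of its underside.
- loupe: Metal eye loupe, diameter 36, 36 high, on the bench beside the tray. Leave alone; sizes in mm. Origin: centre of its underside.
- hammer: Hammer, 220 long, lying on the bench to the robot's left. Leave alone; sizes in mm. Origin: underside of its middle.
- ring_box: Blue ring box, 55 x 55 x 40 high, on the bench to the robot's right. Leave alone; sizes in mm. Origin: centre of its underside.
- ring_stand: Slim aluminium ring cone on a round foot of diameter 64, 120 high, on the bench to the robot's right. Leave alone; sizes in mm. Origin: centre of its underside.
Things that resemble listed ones, but are neither listed nor needed, are in the scene too. There is more than one size of the block; the one meant has the size given above.

How it is judged:
On the way, in this order (a step that is already met when the one before it is completed fails the run):
1. the block lies flat on the tray, tipped towards the stop (angle between block's own x axis and vertical above 3.04 rad and height (world z) of block_centre below 0.024 m), for 0.2 s.
2. its leading end is against the stop (x of block_top in the frame of tray above 0.114 m and angle between the z axis of block and the x axis of tray, either way round below 0.12 rad), for 0.2 s.
At the end, for the whole second after the job is handed in: The block is at rest flat on the tray floor (within 0.1 rad), tipped towards the stop, with the middle of its leading end within 6 mm of the stop's face and its length square to the stop within 0.12 rad (all of step 1 and all of step 2 and height (world z) of block_centre above 0.016 m and x of block_top in the frame of tray below 0.123 m and y of block_centre in the frame of tray between -0.072 and 0.072 m and linear speed of block below 0.01 m/s); the robot touches nothing.
It fails at once if the block is lifted (its centre more than about 14 mm above its standing height) (height (world z) of block_centre above 0.07 m).
It fails at once if the lying block is lifted (its centre about 16 mm too high) (angle between block's own z axis and vertical above 1.35 rad and height (world z) of block_centre above 0.036 m).
It fails at once if another thing is moved more than 15 mm (distance of any of flux_jar, pot, bench_block, doming_block, loupe, hammer, ring_box, ring_stand from where it was at the start of the episode above 0.015 m).
It fails at once if another thing is tipped over (angle between any of flux_jar, pot, loupe, ring_stand's own z axis and vertical above 0.4 rad).
It also fails if it takes over 40 s, if anything falls off the work surface, if the arm or the gripper's body presses on something with over 40 N, if the wrist force passes 120 N, or if a joint passes its speed limit or range.

### The arm

A 7-joint arm with a two-finger parallel gripper is mounted at the origin on the work surface. World frame = base frame: x ahead of the robot, y to its left, z up, the work surface at z = 0. Lengths are in m, angles in rad, forces in N, time in s.
With the tool pointing down it reaches from about 0.4 to 0.85 m from the base axis. Payload 10.4 kg.
Tool frame: the origin (TCP) lies at the very end of the fingers, on their centre line; the grasp point (between the pads) lies 19 mm behind it; z points along the fingers, y is the direction in which the jaws open and shut (so a half turn about z gives the same grasp; the last joint's range is limited). The gripper opens to 85 mm and grips with 20 to 120 N. Pads are 22 mm wide; open, the fingers measure 114 mm over their backs; the gripper's body (76 mm by 85 mm) begins 54 mm behind the grasp point. The pads swing forward as they close: fully open they stand 13 mm farther back than shut.
Start: joints at [1.116, 0.332, -0.065, 1.46, 0.022, 1.35, -0.088], TCP at [0.262, -0.568, 0.231] pointing down, gripper open.
Joint ranges: [-2.6, 2.6], [-0.5, 2.12], [-1.47, 1.34], [0.16, 2.42], [-1.27, 4.41], [0.06, 2.06], [-2.6, 2.6]. Speed limits (rad/s): [2.22, 2.22, 2.79, 2.79, 3.14, 3.14, 3.14].

### API

Orientations are given as a unit quaternion [x, y, z, w].
In Python, from workcell import get_obs, camera, camera_info, hand_in gives the robot as it stands.
- The arm moves only by the tool move_arm, never from a script. Its argument "moves" is a list of rows, each a list of 3 entries, a list of its own where there are three numbers: the shift along the tool's x, y, z in units of 25 mm (1.0 is 25 mm), then the turn, a rotation vector about the tool's x, y, z in degrees, then the opening, from 0 (shut) to 1 (fully open). A call has 1 to 5 rows; each row shifts and turns the commanded pose from where the row before left it, along the tool's axes as they then stand; what a row does not reach is not made up. A row lasts 1/8 s, in which the tool goes at most 62.5 mm and 10.7 degrees, less where a joint would pass 70% of its speed; a pose out of reach is approached as far as the arm can. A call is refused whole if a number of a shift passes 1 or a number of a turn 10.7, either way. A call with a gripper value outside its range is refused whole. The fingers move at their own pace and stop on an object; "squeeze" is the grip in N (left out, the last holds). Time passes only in rows, so rows that do not move let the fingers close. It gives the time, the measured TCP pose, the force and the opening at its end, in the units of the state.
- get_obs(): the state, without advancing time (a new reading comes with each control period).
- camera(name): name is "scene" or "side" or "wrist"; returns the picture (420x560x3 uint8, red, green, blue); there is no depth.
- camera_info(name): a dict with "fx", "fy", "cx", "cy" (pixels), "origin" and "rotation" of the camera in the world. Camera axes: x right, y down, z forward; pixel columns grow to the right and rows downward; lengths in m; the calibration is good to about 2 mm. A picture is of the moment at which its call begins: read the wrist's pose just before it. camera_info takes no time and is no camera call; for the wrist camera it gives the pose at the moment of the call.
- hand_in(): hands the job in, once; it reports no verdict.
The state is a dict: "clock": time; "joint_pos": joint angles; "joint_velocities": joint speeds; "tau": joint torques, N m; "position": TCP position; "ee_rot": TCP orientation; "ft_force": force on the tool from outside, world axes, zero at the start; "torque": the same for the moment, N m; "grip_width": opening from 0.0 (shut) to 1.0 (fully open).
Only numpy, scipy, OpenCV 4.12 (cv2) and the standard library are available. Lean on these libraries where they do the work, as an engineer would, in place of code of your own. Each camera call takes 0.05 s, during which the arm holds its last target. There are 200 camera calls.

## Working session

There is one attempt and no reset: what is moved stays moved. The work goes in short steps, Python scripts to look and compute and a tool call to move; the robot and the scene stay as the last step left them, time stands still between calls to the robot, and variables do not carry over. Pictures are saved under pics/ and viewed, about 8 in all and at most 12, crops included, and the job is handed in when it is done.

Besides the shell and the picture viewer there is one more tool, called after ">>>" as name([rows], argument=value, ...), one row to a line, values as JSON. move_arm: Moves the arm, as the interface text tells. Its arguments: {"type":"object","properties":{"moves":{"type":"array","items":{"type":"array"}},"squeeze":{"type":"number"}},"required":["moves"]}

```bash
mkdir -p pics; ls; python3 - <<'E'
from workcell import *
import cv2,numpy as np
o=get_obs();print({k:np.round(v,3).tolist() for k,v in o.items()})
for n in("scene","side"):
    cv2.imwrite(f"pics/{n}0.png",camera(n)[:,:,::-1]);print(n,camera_info(n))
E
```

```text
pics
{'clock': 0.0, 'joint_pos': [1.116, 0.333, -0.065, 1.461, 0.022, 1.35, -0.089], 'joint_velocities': [0.001, -0.001, 0.001, -0.001, 0.001, -0.001, -0.001], 'tau': [-0.0, -62.545, 0.049, -39.16, 0.016, 0.01, 0.0], 'position': [0.261, -0.567, 0.231], 'ee_rot': [0.977, 0.214, -0.0, -0.001], 'ft_force': [-0.669, -0.835, -0.204], 'torque': [0.044, 0.027, 0.045], 'grip_width': 1.001}
scene {'fx': 495.03544174473615, 'fy': 495.03544174473615, 'cx': 270.7557415123456, 'cy': 206.7062838243358, 'origin': array([1.43843111, 0.13495691, 0.98306237]), 'rotation': array([ 0.5957368 ,  0.70935305, -0.28258168, -0.24912547])}
side {'fx': 382.2727054612955, 'fy': 382.2727054612955, 'cx': 281.4735910329338, 'cy': 208.89087388556015, 'origin': array([0.37329709, 0.54962091, 0.77263071]), 'rotation': array([-0.17728179,  0.92237754, -0.33633368,  0.06834108])}
```

View pics/scene0.png

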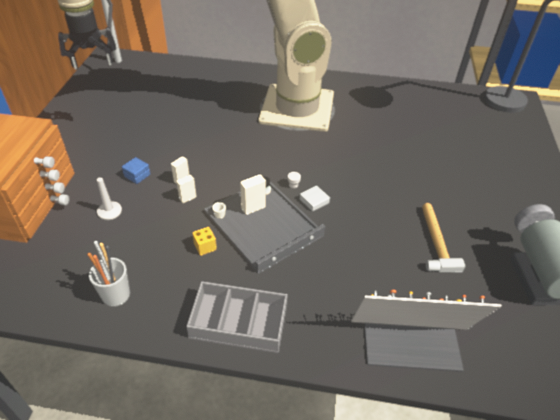

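View pics/side0.png

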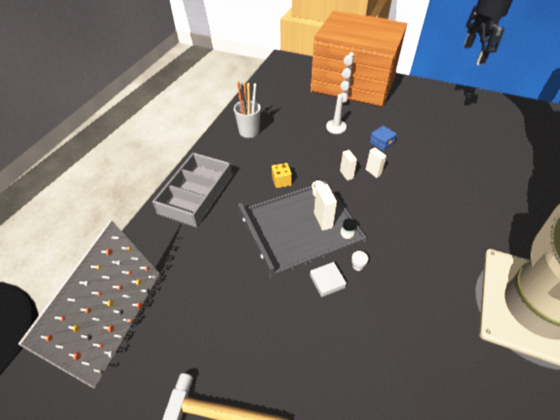

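Scene view: the tall pale block at (253,195) stands in the tray, and the two smaller pale blocks at (180,170) and (187,189) are outside it. The one in the tray is meant because it is the largest and stands on the tray floor. The stop is the edge (262,262)-(322,230) in scene, and (242,207)-(273,270) in side. I'll confirm in an enlarged crop.

```bash
python3 - <<'E'
import cv2,numpy as np
a=cv2.imread("pics/scene0.png")[165:275,195:335];b=cv2.imread("pics/side0.png")[170:280,235:375]
f=lambda c:cv2.resize(c,None,fx=5,fy=5,interpolation=cv2.INTER_CUBIC)
g=lambda c,x0,y0:[cv2.putText(c,str(x0+i),(i*5,10),0,.4,(0,255,255),1) for i in range(0,140,20)]+[cv2.putText(c,str(y0+i),(0,i*5+5),0,.4,(0,255,255),1) for i in range(20,110,20)]
a=f(a);b=f(b);g(a,195,165);g(b,235,170)
cv2.imwrite("pics/c1.png",a);cv2.imwrite("pics/c2.png",b)
E
```

```text
(no output)
```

View pics/c1.png

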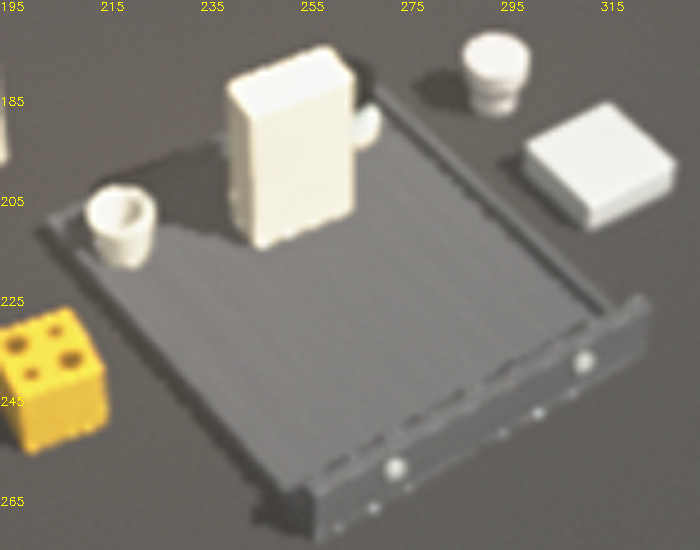

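View pics/c2.png

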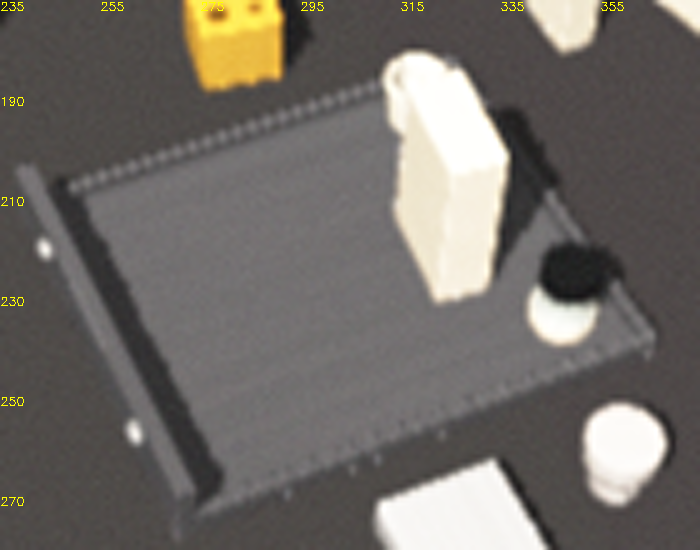

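The crops confirm it: the block in the tray has its broad face towards the stop. The pot is at scene (219,209) and the dark-lidded jar at side (348,228). Next I'll measure the corners.

```bash
cat >h.py <<'E'
import numpy as np,cv2
from scipy.spatial.transform import Rotation as R
from workcell import *
def ray(n,p,i=None):
    i=i or camera_info(n);d=R.from_quat(i["rotation"]).apply([(p[0]-i["cx"])/i["fx"],(p[1]-i["cy"])/i["fy"],1.]);return np.array(i["origin"]),d
def plane(n,p,z):
    o,d=ray(n,p);return o+d*(z-o[2])/d[2]
def tri(p,q):
    o1,d1=ray("scene",p);o2,d2=ray("side",q)
    t=np.linalg.lstsq(np.c_[d1,-d2],o2-o1,rcond=None)[0];a=o1+t[0]*d1;b=o2+t[1]*d2
    return (a+b)/2,np.linalg.norm(a-b)
E
python3 - <<'E'
from h import *
np.set_printoptions(precision=4,suppress=True)
# order: top corners: stop-side/pot end, rear/pot end, rear/jar end, front/jar end
S=[(246,189.2),(241,182),(260,174.4),(265.4,179.6)]
D=[(316.6,185.5),(325.6,183),(335.6,201.4),(325.3,205)]
for s,d in zip(S,D):print("top",tri(s,d),plane("scene",s,.106)[:2],plane("side",d,.106)[:2])
for s,d in zip([(247.2,214.2),(265.4,207)],[(314,212.4),(322,230.4)]):print("bot",tri(s,d),plane("scene",s,.006)[:2],plane("side",d,.006)[:2])
for s,d in zip([(258,263),(324.6,226)],[(238.6,204.4),(271,269)]):print("stop top outer",tri(s,d),plane("scene",s,.038)[:2],plane("side",d,.038)[:2])
print("stop inner top",plane("side",(242.8,203),.038),plane("side",(274,267.6),.038))
print("rim far pot corner",plane("scene",(203.8,209.5),.014));print("rim far jar corner",plane("side",(366,237),.014))
print("jar lid",plane("side",(350,224),.051),"pot",plane("scene",(219.4,206),.036))
E
```

```text
top (array([ 0.5376, -0.0683,  0.1034]), np.float64(0.005941233303081073)) [ 0.5431 -0.0652] [ 0.5362 -0.0696]
top (array([ 0.5187, -0.084 ,  0.1065]), np.float64(0.0016758762256126917)) [ 0.519  -0.0834] [ 0.5186 -0.0855]
top (array([ 0.4793, -0.0401,  0.1038]), np.float64(0.0012055583862539989)) [ 0.481  -0.0402] [ 0.4791 -0.0375]
top (array([ 0.4978, -0.0217,  0.1041]), np.float64(0.003116202243569079)) [ 0.4983 -0.0227] [ 0.4979 -0.0182]
bot (array([ 0.5363, -0.0661,  0.007 ]), np.float64(0.0025414976339361594)) [ 0.5365 -0.0652] [ 0.5362 -0.0684]
bot (array([ 0.499 , -0.0216,  0.0042]), np.float64(3.805675497913443e-05)) [ 0.5007 -0.0213] [ 0.4988 -0.0203]
stop top outer (array([ 0.7173, -0.0008,  0.0346]), np.float64(0.001981924655720281)) [ 0.7192 -0.0012] [0.716  0.0028]
stop top outer (array([0.5668, 0.1452, 0.0338]), np.float64(0.0007017182640377055)) [0.5709 0.1455] [0.5656 0.1472]
stop inner top [ 0.7081 -0.0053  0.038 ] [0.5608 0.1414 0.038 ]
rim far pot corner [ 0.5481 -0.1826  0.014 ]
rim far jar corner [ 0.3915 -0.0347  0.014 ]
jar lid [ 0.4352 -0.0296  0.051 ] pot [ 0.5482 -0.1379  0.036 ]
```

>>> move_arm([
  [[0, 0, 0], [0, 0, -8.1], 0],
  [[0, 0, 0], [0, 0, -8.2], 0],
  [[1, -0.47, 0], [0, 0, 0], 0],
  [[1, -0.47, 0], [0, 0, 0], 0],
  [[1, -0.47, 0], [0, 0, 0], 0],
])

```text
clock: 0.72
position: [0.2952, -0.4908, 0.2309]
ee_rot: [0.937, 0.35, -0.0, -0.0]
ft_force: [0.3, -0.8, -0.3]
grip_width: -0.0
```

>>> move_arm([
  [[1, -0.47, 0], [0, 0, 0], 0],
  [[1, -0.47, 0], [0, 0, 0], 0],
  [[1, -0.47, 0], [0, 0, 0], 0],
  [[1, -0.47, 0], [0, 0, 0], 0],
  [[1, -0.47, 0], [0, 0, 0], 0],
])

```text
clock: 1.35
position: [0.3508, -0.3644, 0.231]
ee_rot: [0.937, 0.351, -0.0, -0.0]
ft_force: [-0.5, -0.1, 0.3]
grip_width: 0.001
```

>>> move_arm([
  [[1, -0.47, 0], [0, 0, 0], 0],
  [[1, -0.47, 0], [0, 0, 0], 0],
  [[1, -0.47, 0], [0, 0, 0], 0],
  [[1, -0.47, 0], [0, 0, 0], 0],
  [[1, -0.47, 0], [0, 0, 0], 0],
])

```text
clock: 1.98
position: [0.4065, -0.2381, 0.2311]
ee_rot: [0.937, 0.351, -0.0, -0.0]
ft_force: [0.4, 0.5, -0.1]
grip_width: -0.001
```

>>> move_arm([
  [[1, -0.48, 0], [0, 0, 0], 0],
  [[1, -0.48, 0], [0, 0, 0], 0],
  [[1, -0.48, 0], [0, 0, 0], 0],
  [[1, -0.48, 0], [0, 0, 0], 0],
  [[1, -0.48, 0], [0, 0, 0], 0],
])

```text
clock: 2.6
position: [0.4614, -0.1108, 0.2311]
ee_rot: [0.937, 0.351, -0.0, -0.0]
ft_force: [-0.1, 0.3, -0.3]
grip_width: 0.002
```

>>> move_arm([
  [[0.94, -0.5, 0], [0, 0, 0], 0],
  [[0, 0, 1], [0, 0, 0], 0],
  [[0, 0, 1], [0, 0, 0], 0],
  [[0, 0, 1], [0, 0, 0], 0],
  [[0, 0, 1], [0, 0, 0], 0],
])

```text
clock: 3.22
position: [0.4705, -0.0868, 0.1303]
ee_rot: [0.937, 0.351, -0.0, -0.0]
ft_force: [0.5, -0.7, 1.0]
grip_width: 0.002
```

>>> move_arm([
  [[0, 0, 1], [0, 0, 0], 0],
  [[0, 0, 0.8], [0, 0, 0], 0],
  [[0, 0, 0], [0, 0, 0], 0],
])

```text
clock: 3.6
position: [0.4696, -0.0866, 0.085]
ee_rot: [0.937, 0.351, -0.001, -0.001]
ft_force: [0.2, 0.4, 0.5]
grip_width: 0.001
```

```bash
python3 - <<'E'
from h import *
f=lambda c:cv2.resize(c[:,:,::-1],None,fx=3,fy=3,interpolation=cv2.INTER_CUBIC)
a=camera("scene")[120:275,190:330];b=camera("side")[125:280,235:375]
cv2.imwrite("pics/t1.png",cv2.resize(np.hstack([f(a),f(b)]),(795,440)))
E
```

```text
(no output)
```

View pics/t1.png

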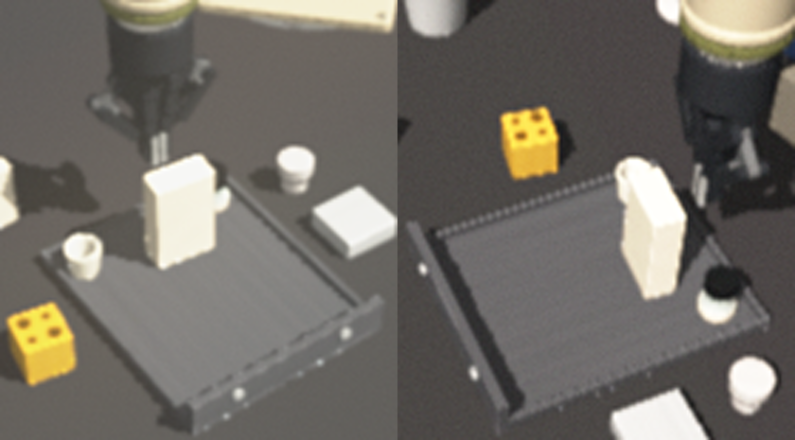

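The fingers stand behind the block (composite at (160,150) and (700,185)), clear of the jar and pot. I'll push gently.

>>> move_arm([
  [[0.4, 0, 0], [0, 0, 0], 0],
  [[0.4, 0, 0], [0, 0, 0], 0],
  [[0.25, 0, 0], [0, 0, 0], 0],
  [[0.25, 0, 0], [0, 0, 0], 0],
  [[0.25, 0, 0], [0, 0, 0], 0],
])

```text
clock: 4.32
position: [0.5004, -0.0611, 0.0863]
ee_rot: [0.937, 0.351, 0.0, 0.0]
ft_force: [-0.2, -0.4, 0.1]
grip_width: -0.001
```

>>> move_arm([
  [[0.2, 0, 0], [0, 0, 0], 0],
  [[0.2, 0, 0], [0, 0, 0], 0],
])

```text
clock: 4.58
position: [0.5078, -0.0547, 0.0863]
ee_rot: [0.937, 0.35, -0.0, 0.0]
ft_force: [-0.3, -0.6, 0.3]
grip_width: 0.001
```

```bash
cat >>h.py <<'E'
def mask(n,box):
    im=camera(n);x0,y0,x1,y1=box;c=im[y0:y1,x0:x1].astype(int);m=np.zeros(im.shape[:2],np.uint8)
    m[y0:y1,x0:x1]=((c.min(2)>150)&(c.max(2)-c.min(2)<70))*255
    cs=max(cv2.findContours(m,0,2)[0],key=cv2.contourArea);return im,cs
E
python3 - <<'E'
from h import *
for n,b in(("scene",(228,165,320,260)),("side",(245,170,340,260))):
    im,c=mask(n,b);print(n,cv2.contourArea(c),cv2.boundingRect(c))
print(get_obs()["ft_force"])
E
```

```text
scene 506.5 (246, 178, 26, 36)
side 617.0 (300, 181, 32, 50)
[ 0.14042077  0.40175436 -0.08164632]
```

>>> move_arm([
  [[0.2, 0, 0], [0, 0, 0], 0],
  [[0.2, 0, 0], [0, 0, 0], 0],
  [[0, 0, 0], [0, 0, 0], 0],
  [[0, 0, 0], [0, 0, 0], 0],
])

```text
clock: 5.18
position: [0.5151, -0.0483, 0.0862]
ee_rot: [0.937, 0.351, -0.0, 0.0]
ft_force: [0.1, 0.3, 0.6]
grip_width: 0.002
```

```bash
python3 - <<'E'
from h import *
out=[]
for n,b in(("scene",(228,165,320,260)),("side",(245,170,340,260))):
    im,c=mask(n,b);print(n,cv2.contourArea(c),cv2.boundingRect(c))
    x,y=(190,120) if n=="scene" else (235,125)
    out.append(cv2.resize(im[y:y+155,x:x+140,::-1],None,fx=2.8,fy=2.8,interpolation=cv2.INTER_CUBIC))
cv2.imwrite("pics/t2.png",np.hstack(out))
E
```

```text
scene 818.0 (246, 201, 40, 40)
side 1046.5 (275, 206, 46, 35)
```

View pics/t2.png

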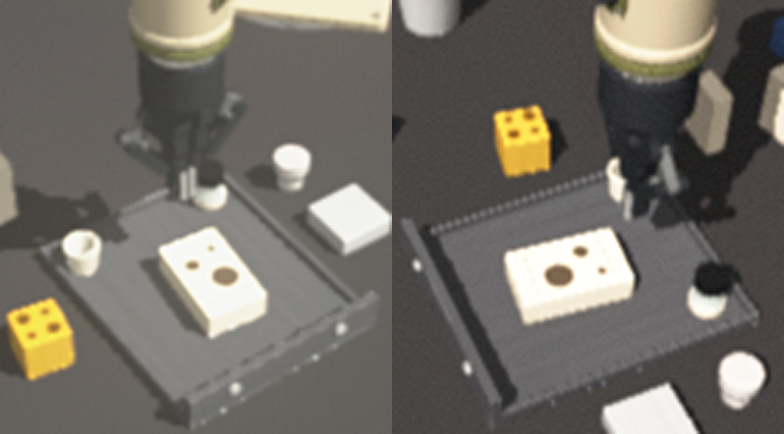

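The block fell flat towards the stop, with its top face at composite (160,247)-(212,229)-(265,290)-(213,318). Next I'll measure its pose.

```bash
cat >>h.py <<'E'
th=np.radians(46.3);C=np.array([.5549,-.0193]);X=np.array([np.cos(th),np.sin(th)]);Y=np.array([-X[1],X[0]])
T=lambda p:np.array([(p[:2]-C)@X,(p[:2]-C)@Y])*1000
E
python3 - <<'E'
from h import *
np.set_printoptions(precision=4,suppress=True)
# rear-pot, rear-jar, front-jar, front-pot
S=[(247.1,208.2),(265.7,201.8),(284.6,223.6),(266,233.6)]
D=[(313.6,207.1),(321,220.7),(280.7,233.2),(275.4,214.3)]
for s,d in zip(S,D):
    p,e=tri(s,d);print(p,e,T(p),T(plane("scene",s,.034)),T(plane("side",d,.034)))
print(T(np.array(get_obs()["position"])))
E
```

```text
[ 0.5376 -0.0648  0.0305] 2.562217983840289e-05 [-44.8737 -18.91  ] [-42.0693 -20.7773] [-43.3435 -16.3822]
[ 0.5065 -0.022   0.0354] 0.006647476935906394 [-35.4402  33.1262] [-32.4468  33.7024] [-39.5533  30.2727]
[0.5821 0.0446 0.0371] 0.0043733295892631075 [65.0589 24.4821] [60.3848 26.2537] [66.309  23.6503]
[ 0.6184 -0.0012  0.0344] 0.005299728252632315 [ 56.9493 -33.4155] [ 59.7901 -33.1828] [ 54.1943 -35.2994]
[-48.627   8.673]
```

>>> move_arm([
  [[0, 0, 0], [0, 0, -5.2], 0.1],
  [[-0.5, 0.05, 0], [0, 0, 0], 0.3],
  [[-0.5, 0.05, 0], [0, 0, 0], 0.3],
  [[0, 0, 0.8], [0, 0, 0], 0.3],
  [[0, 0, 0.8], [0, 0, 0], 0.3],
])

```text
clock: 5.9
position: [0.4992, -0.0694, 0.0461]
ee_rot: [0.92, 0.391, 0.0, 0.001]
ft_force: [0.1, -1.2, -0.3]
grip_width: 0.302
```

>>> move_arm([
  [[0, 0, 0.8], [0, 0, 0], 0.3],
  [[0, 0, 0.4], [0, 0, 0], 0.3],
  [[0, 0, 0], [0, 0, 0], 0.3],
])

```text
clock: 6.28
position: [0.4991, -0.0685, 0.016]
ee_rot: [0.92, 0.392, -0.0, -0.0]
ft_force: [-0.4, -0.1, -0.8]
grip_width: 0.3
```

```bash
python3 - <<'E'
from h import *
o=get_obs();print(T(np.array(o["position"])),R.from_quat(o["ee_rot"]).as_matrix()[:,0],o["ft_force"])
E
```

```text
[-74.09477493   6.36458893] [ 6.92350882e-01  7.21560709e-01 -6.32116584e-04] [-0.41751179 -0.12420349 -0.76518676]
```

>>> move_arm([
  [[0.4, 0, 0], [0, 0, 0], 0.3],
  [[0.3, 0, 0], [0, 0, 0], 0.3],
  [[0.25, 0, 0], [0, 0, 0], 0.3],
  [[0.25, 0, 0], [0, 0, 0], 0.3],
  [[0.25, 0, 0], [0, 0, 0], 0.3],
])

```text
clock: 6.9
position: [0.525, -0.0419, 0.0164]
ee_rot: [0.92, 0.393, -0.0, 0.0]
ft_force: [-1.5, -2.9, 2.6]
grip_width: 0.301
```

>>> move_arm([
  [[0.25, 0, 0], [0, 0, 0], 0.3],
  [[0.25, 0, 0], [0, 0, 0], 0.3],
  [[0.25, 0, 0], [0, 0, 0], 0.3],
  [[0.25, 0, 0], [0, 0, 0], 0.3],
  [[0.25, 0, 0], [0, 0, 0], 0.3],
])

```text
clock: 7.52
position: [0.5466, -0.0189, 0.0163]
ee_rot: [0.92, 0.393, -0.0, -0.0]
ft_force: [-1.7, -2.8, 2.0]
grip_width: 0.3
```

```bash
cat >look.py <<'E'
from h import *
import sys
out=[];print(T(np.array(get_obs()["position"])))
for n in("scene","side"):
    im=camera(n);x,y=(190,120) if n=="scene" else (235,125)
    out.append(cv2.resize(im[y:y+155,x:x+140,::-1],None,fx=2.8,fy=2.8,interpolation=cv2.INTER_CUBIC))
cv2.imwrite(f"pics/{sys.argv[1]}.png",np.hstack(out))
E
python3 look.py t3
```

```text
[-5.46804875  6.28736892]
```

View pics/t3.png

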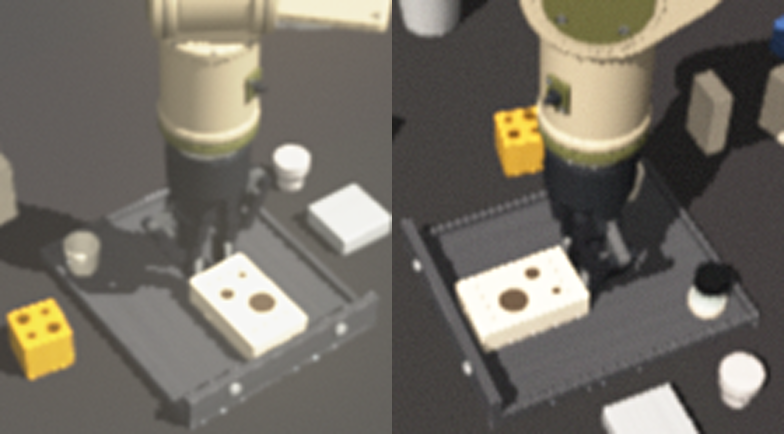

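The block is moving squarely and its leading end is close to the stop. I'll continue in small steps and watch the force.

>>> move_arm([
  [[0.16, 0, 0], [0, 0, 0], 0.3],
  [[0.16, 0, 0], [0, 0, 0], 0.3],
  [[0.08, 0, 0], [0, 0, 0], 0.3],
])

```text
clock: 8.0
position: [0.5534, -0.0117, 0.0162]
ee_rot: [0.92, 0.393, 0.0, -0.0]
ft_force: [-0.6, -1.7, 0.5]
grip_width: 0.3
```

>>> move_arm([
  [[0.08, 0, 0], [0, 0, 0], 0.3],
  [[0.08, 0, 0], [0, 0, 0], 0.3],
])

```text
clock: 8.25
position: [0.5551, -0.0101, 0.0162]
ee_rot: [0.92, 0.392, -0.001, 0.0]
ft_force: [-10.3, -7.2, 9.4]
grip_width: 0.304
```

>>> move_arm([
  [[0.06, 0, 0], [0, 0, 0], 0.3],
  [[0, 0, 0], [0, 0, 0], 0.3],
  [[0, 0, 0], [0, 0, 0], 0.3],
])

```text
clock: 8.62
position: [0.5551, -0.0102, 0.0161]
ee_rot: [0.92, 0.392, -0.003, 0.0]
ft_force: [-11.4, -7.1, 9.1]
grip_width: 0.301
```

The position is stalled with firm contact. I'll withdraw and check.

>>> move_arm([
  [[-0.2, 0, 0], [0, 0, 0], 0.3],
  [[-0.8, 0, 0], [0, 0, 0], 0.3],
  [[-0.5, 0, -0.8], [0, 0, 0], 0.3],
  [[-0.3, 0, -1], [0, 0, 0], 0.3],
  [[0, 0, -1], [0, 0, 0], 0.3],
])

```text
clock: 9.25
position: [0.5249, -0.042, 0.0869]
ee_rot: [0.92, 0.392, -0.0, 0.0]
ft_force: [0.0, 0.5, 0.3]
grip_width: 0.297
```

>>> move_arm([
  [[-0.8, 0, -1], [0, 0, 0], 0.3],
  [[-0.8, 0, -1], [0, 0, 0], 0.3],
  [[0, 0, 0], [0, 0, 0], 0.3],
])

```text
clock: 9.62
position: [0.4982, -0.0715, 0.1379]
ee_rot: [0.92, 0.391, 0.001, 0.002]
ft_force: [-0.1, -0.1, -0.7]
grip_width: 0.3
```

```bash
python3 look.py t4; python3 - <<'E'
import cv2
im=cv2.imread("pics/t4.png")
a=cv2.resize(im[210:434,130:392],None,fx=1.5,fy=1.5,interpolation=cv2.INTER_CUBIC);b=cv2.resize(im[210:434,392:654],None,fx=1.5,fy=1.5,interpolation=cv2.INTER_CUBIC)
cv2.imwrite("pics/t5.png",cv2.hconcat([a,b]))
E
```

```text
[-76.91535372   4.87254505]
```

View pics/t5.png

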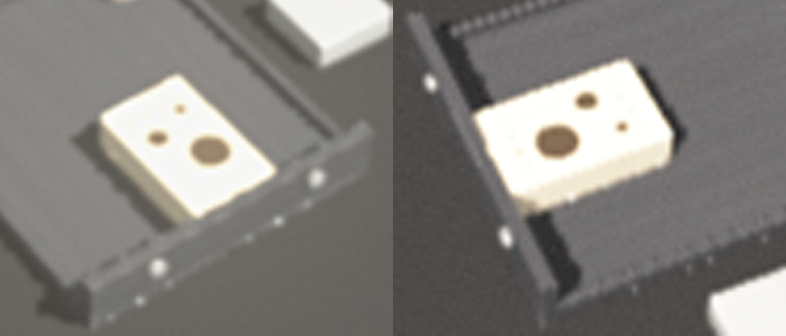

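```bash
python3 - <<'E'
from h import *
np.set_printoptions(precision=1,suppress=True)
s=lambda x,y:((x/1.5+130)/2.8+190,(y/1.5+210)/2.8+120)
d=lambda x,y:((x-393)/1.5/2.8+235,(y/1.5+210)/2.8+125)
for p in[(100,120),(178,75),(275,170),(193,222)]:print("scene",T(plane("scene",s(*p),.034)))
for p in[(630,60),(672,132),(523,190),(475,112)]:print("side",T(plane("side",d(*p),.034)))
print("stop inner",[T(plane("side",q,.038)) for q in((242.8,203),(274,267.6))],"outer scene",[T(plane("scene",q,.038)) for q in((258,263),(324.6,226))])
print(get_obs()["clock"],get_obs()["ft_force"])
E
```

```text
scene [ 23.3 -24.9]
scene [21.1 37.4]
scene [118.3  36.9]
scene [121.3 -28.1]
side [ 17.8 -18.6]
side [18.8 39.7]
side [112.1  41.1]
side [116.1 -20.9]
stop inner [array([ 115.9, -101.1]), array([120.2, 106.8])] outer scene [array([ 126.6, -106.3]), array([130.2, 102.3])]
9.725 [-0.   0.7 -0.2]
```

The trailing end is at tray x ≈ 20 mm, which fits 120 minus the 100 mm length, so it is against the stop and square to about 0.03 rad. The block is flat, and the gripper is clear.

```bash
python3 -c "
from workcell import *
print(hand_in())"
```

```text
the job is handed in; nothing more can be done
None
```

I tipped the block over towards the stop with the shut fingers. I then pushed its trailing end with both fingertips, partly open, until it met the stop, withdrew, and handed in at about 9.7 s. `hand_in` reports no verdict.

**Final checks:**
- **Contact:** the push stalled at about 13 N horizontally against the stop.
- **Position:** the trailing end measured at tray x about 18 to 23 mm, where contact puts it at 20. The leading corners read 118 to 121 mm in the scene view, but 112 to 116 mm in the side view. My side-view reading of the stop's own inner edge also came out short, at 116 to 120 mm. I trusted the stall and the trailing end over those corners.
- **Squareness and side position:** square within about 0.03 rad, and about 7 mm off the tray's middle line.
- **Flatness:** lying flat by eye in both views.
- **Other things:** the gripper was clear and I saw nothing else disturbed. I did not re-measure the other things after the push.

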